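# Gauge the core bushings and lift the carrier level

### The job

Three aluminium core bushings, alike outside but bored differently, stand on the grey mat: find the one whose bore goes over the carrier's gauge pin, slide it down until its flange sits flat on the plate, and let go of it. Then take the carrier by its black handle, lift it level, with the bushing on its pin, a good 10 cm off the table, and finish while holding it there, level and still. The other two bushings stay standing upright, off the carrier.

Things in the scene. Friction and masses are not known exactly. Their poses are not given: they have to be found in the camera images.
- bushing_wide: the bushing with the widest bore, 21 mm: the only one that goes over the 16 mm gauge pin; outside all three are equal: aluminium tube 40 mm in outer diameter on a foot flange 52 mm in diameter, 6 mm thick; 50 mm high in all, about 80 g, bored right through. They start flange down on the mat, in any of three places. Origin: centre of the flange's underside; z up the bore; round, so yaw is free
- bushing_mid: the bushing with the middle bore, 13 mm: does not go over the pin; outside the same as bushing_wide, same origin and axes
- bushing_narrow: the bushing with the narrowest bore, 8 mm: does not go over the pin; outside the same as bushing_wide, same origin and axes
- carrier: loose carrier, about 0.35 kg: grey plate 230 mm (x) by 80 mm (y), 8 mm thick, on the table; steel gauge pin near its +x end, black bridge handle at its middle, dark steel counterweight (36 x 56 mm, top at 22 mm) near its -x end. Origin: centre of the underside; x towards the pin, z up. With the wide bushing on it nearly balances under the handle
- pin_foot (a point): foot of the gauge pin, on the plate's top (8 mm over the table), 85 mm from the plate's centre along the carrier's x; axes as the carrier's. Pin 16 mm in diameter, 40 mm high with a coned tip, which is 48 mm over the table. A bushing fully home has its origin here; 2.5 mm of play all round
- handle_mid (a point): centre of the handle's grip bar, 85 mm above the plate's underside; axes as the carrier's. The bar is straight, 76 mm long (x), 14 mm thick (y), 20 mm high, its top 95 mm over the table, on two 12 mm square posts 29 mm either side of the middle, free between them: grip it across y from above
- mat: fixed grey mat, 220 x 240 x 3 mm, flat on the table; origin at the centre of its underside. Its top is 3 mm above the table
There are look-alikes about, which are no part of the job. Leave any purple look-alike of the bushing_narrow alone.

How it is judged:
By the outcome, as a careful person would: the job done as asked, in the order asked, and still so for the second after the job is handed in, while the arm keeps its last pose, push and grip.
It also fails if it takes over 48 s, if anything falls off the work surface, if the arm or the gripper's body presses on something with over 40 N, if the wrist force passes 120 N, or if a joint passes its speed limit or range.

### The arm

A 6-joint arm with a two-finger parallel gripper is mounted at the origin on a cart in front of the work surface, level with it; the furniture and walls round the work are solid. World frame = base frame: x ahead of the robot, y to its left, z up, the work surface at z = 0. Lengths are in mm, angles in rad, forces in N, time in s.
With the tool pointing down it reaches from about 275 to 1000 mm from the base axis. Payload 8.4 kg.
Tool frame: the origin (TCP) lies between the finger pads, 19 mm behind the fingertips; this is the grasp point; z points along the fingers, y is the line along which they close (so a half turn about z gives the same grasp; the last joint's range is limited). The gripper opens to 85 mm and grips with 20 to 120 N. Pads are 22 mm wide; open, the fingers measure 114 mm over their backs; the gripper's body (76 mm by 85 mm) begins 54 mm behind the grasp point. The pads swing forward as they close: fully open they stand 13 mm farther back than shut.
Start: joints at [1.244, 0.353, 1.633, -0, 1.155, -0.002], TCP at [199.448, 592.325, 249.981] pointing down, gripper open.
Joint ranges: [-2.63, 2.63], [-0.92, 2.1], [0.06, 2.66], [-1.3, 4.44], [0, 2.69], [-3.02, 3.02]. Speed limits (rad/s): [2.22, 2.22, 2.79, 3.14, 3.14, 3.14].

### API

Orientations are given as a unit quaternion [w, x, y, z].
In Python, from plant import r gives the robot as it stands. The module is installed in compiled form; this text tells all that it offers.
- The arm moves only by the tool apply_moves, never from a script. Its argument "moves" is text: rows parted by semicolons, each of 7 numbers parted by spaces: the shift along the tool's x, y, z in cm, then the turn, a rotation vector about the tool's x, y, z in rad, then the finger opening in cm, from 0 to 8.54. A call has 1 to 20 rows; each row shifts and turns the commanded pose from where the row before left it, along the tool's axes as they then stand; what a row does not reach is not made up. A row lasts 1/10 s, in which the tool goes at most 50 mm and 8.59 degrees, less where a joint would pass 70% of its speed; a pose out of reach is approached as far as the arm can. A call with a gripper value outside its range is refused whole. The fingers move at their own pace and stop on an object; "newtons" is the grip in N (left out, the last holds). Time passes only in rows, so rows that do not move let the fingers close. It gives the time, the measured TCP pose, the force, the opening and the grip force at its end, in the units of the state.
- r.sense(): the state, without advancing time (a new reading comes with each control period).
- r.read_camera(name): name is "scene" or "top"; returns (picture, depth): 480x640x3 uint8, red, green, blue; 480x640 float32, mm along the optical axis (not along the pixel's ray), 0 where there is no reading.
- r.get_calibration(name): a dict with "fov_y" (degrees; the focal length in pixels is half the picture's height over the tangent of half this angle, whatever the lens; pixels are square), "cx", "cy" (the principal point, pixels), "R" (3x3) and "t" (3): a world point X has camera coordinates R X + t. Camera axes: x right, y down, z forward; pixel columns grow to the right and rows downward; lengths in mm; the calibration is good to about 2 mm. A picture is of the moment at which its call begins. get_calibration takes no time and is no camera call.
- r.sign_off(): hands the job in; it is judged then, once.
Trained networks look in the newest picture that a camera, given by its name, has taken for a name from the list of things; names that differ only in an ending like _2 or _b are one class to them, and where a whole thing is asked for, a point or a joint stands for the part that bears it (a point fixed in the world has none). Each returns a list of dicts, best first, with "confidence" (0 to 1); they miss things now and then, are a little off and sometimes report something else, mostly with a low value. They report only what shows in the picture. A call takes as long as a camera call. They do not tell look-alikes from the thing itself.
- r.boxes_of(camera, name): "rect" ([left, top, right, bottom] as shares, 0 to 1, of the picture: columns of its width, rows of its height, round what is visible of it).
- r.outline_of(camera, name): "region" (480x640 bool, what is visible of it) and "rect" ([left, top, right, bottom] as shares, 0 to 1, of the picture: columns of its width, rows of its height, round what is visible of it).
- r.spot_point(camera, name): "point" ([row, column] as shares, 0 to 1, of the picture: columns of its width, rows of its height: a listed point, or the origin of a listed thing).
The state is a dict: "clock": time; "qpos": joint angles; "dq": joint speeds; "joint_torque": joint torques, N m; "eef_pos": TCP position; "eef_rot": TCP orientation; "contact_force": force on the tool from outside, world axes, zero at the start; "torque": the same for the moment, N m; "finger_gap": finger opening in mm; "grip_force": force on a finger pad.
Only numpy, scipy, OpenCV 4.12 (cv2) and the standard library are available. Lean on these libraries where they do the work, as an engineer would, in place of code of your own. Each camera call takes 0.05 s, during which the arm holds its last target. There are 200 camera calls.

## Working session

There is one attempt and no reset: what is moved stays moved. The work goes in short steps, Python scripts to look and compute and a tool call to move; the robot and the scene stay as the last step left them, time stands still between calls to the robot, and variables do not carry over. Pictures are saved under pics/ and viewed, at most 10 in all, crops included, and the job is handed in when it is done.

Besides the shell and the picture viewer there is one more tool, called after "Emit:" by a JSON object that holds its "op" and its "data". apply_moves: Moves the arm, as the interface text tells. Its arguments: {"type":"object","properties":{"moves":{"type":"string"},"newtons":{"type":"number"}},"required":["moves"]}

```bash
mkdir -p pics
cat > h.py <<'E'
import numpy as np, cv2
from plant import r
def cal(n):
    c=r.get_calibration(n); f=240/np.tan(np.radians(c["fov_y"])/2); return f,c["cx"],c["cy"],np.array(c["R"]),np.array(c["t"])
def cloud(n,d):
    f,cx,cy,R,t=cal(n); v,u=np.mgrid[:480,:640]
    P=np.stack([(u-cx)/f*d,(v-cy)/f*d,d],-1); return (P-t)@R
def onplane(n,u,v,z):
    f,cx,cy,R,t=cal(n); d=R.T@np.array([(u-cx)/f,(v-cy)/f,1]); o=-R.T@t; return o+d*(z-o[2])/d[2]
def save(im,p): cv2.imwrite(p,cv2.cvtColor(im,cv2.COLOR_RGB2BGR))
E
python3 - <<'E'
from h import *
for n in("scene","top"):
    im,d=r.read_camera(n); save(im,f"pics/{n}0.png"); np.savez(f"{n}0.npz",im=im,d=d); c=cloud(n,d)
    print(n,cal(n)[0],-cal(n)[3].T@cal(n)[4])
    for k in("bushing_wide","bushing_mid","bushing_narrow","carrier","mat","pin_foot","handle_mid"):
        for o in r.spot_point(n,k)[:4]:
            v,u=o["point"][0]*480,o["point"][1]*640; print(k,round(o["confidence"],2),round(u),round(v),c[min(int(v),479),min(int(u),639)].round())
print(r.sense())
E
```

```text
scene 584.4957366347104 [ -83.08909048 -414.17914791  986.58081649]
bushing_wide 0.65 243 238 [524. 188.  20.]
bushing_narrow 0.82 273 290 [442.  47.  28.]
bushing_narrow 0.56 329 306 [466. -72.  36.]
carrier 0.89 421 330 [ 532. -243.    9.]
carrier 0.39 244 237 [523. 186.  29.]
mat 0.89 265 256 [523. 130.   1.]
mat 0.22 455 310 [ 603. -280.   20.]
pin_foot 0.75 451 312 [ 603. -273.   11.]
handle_mid 0.62 425 306 [ 528. -241.   95.]
top 537.7583605480798 [456.4613397  -20.61846368 910.29135198]
bushing_wide 0.65 188 266 [532. 211.   5.]
bushing_mid 0.6 283 226 [593.  48.  50.]
bushing_narrow 0.95 347 294 [483. -58.  -0.]
bushing_narrow 0.77 273 311 [455.  67.   6.]
bushing_narrow 0.32 235 270 [524. 133.   3.]
carrier 0.7 453 264 [ 532. -234.    8.]
carrier 0.28 273 312 [453.  61.  55.]
carrier 0.25 236 270 [525. 131.   5.]
mat 0.95 235 269 [525. 131.   5.]
pin_foot 0.97 473 217 [ 611. -271.   12.]
handle_mid 0.72 469 261 [ 531. -238.   95.]
{'clock': 0.8, 'qpos': array([ 1.24363880e+00,  3.53005429e-01,  1.63339126e+00,  4.78788772e-06,
        1.15520088e+00, -2.43204649e-03]), 'dq': array([ 0.00061661,  0.00037235,  0.00103328,  0.00235678,  0.00123283,
       -0.00093788]), 'joint_torque': array([-3.91237418e-04, -6.05124664e+01, -3.42426324e+01, -5.10724476e-05,
        1.31230492e-03, -7.64705419e-06]), 'eef_pos': array([199.42526444, 592.33712432, 249.98132115]), 'eef_rot': array([-2.56324674e-06,  1.61651275e-01,  9.86847944e-01, -2.06254544e-06]), 'contact_force': array([-0.11242033, -0.64267929, -0.40576651]), 'torque': array([ 8.30029287e-05, -1.47691354e-02,  5.42179859e-02]), 'grip_force': 0.0, 'finger_gap': 85.35797951345556}
```

View pics/top0.png

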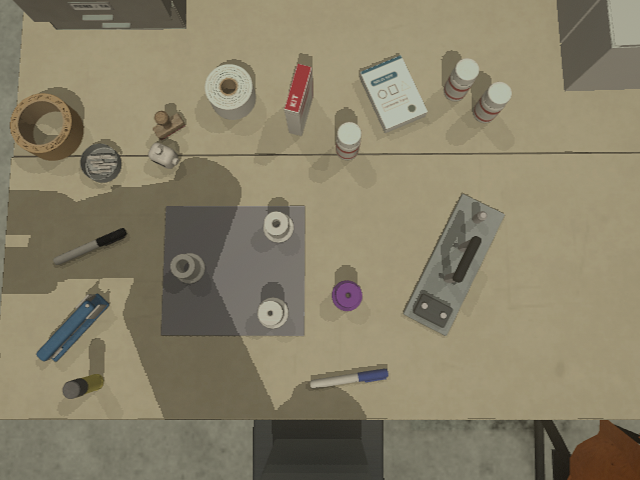

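View pics/scene0.png

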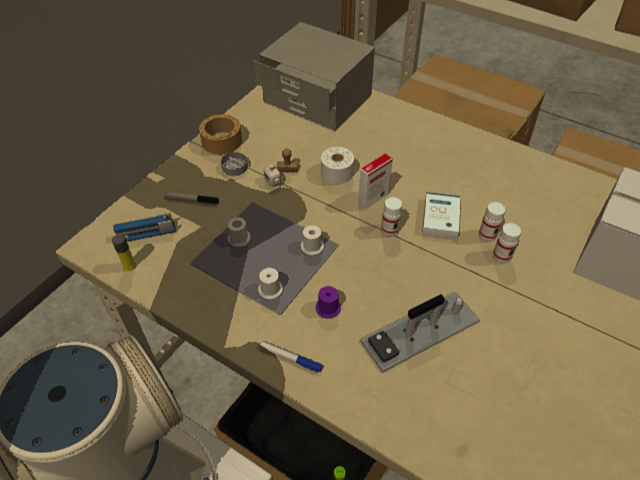

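Top picture: three bushings on the mat at (187,267), (278,226) and (273,313). The purple look-alike is at (347,295), and the carrier is at (453,264) with its pin at (480,215). The left one at (187,267) seems to have the widest bore. I'll confirm that with an enlarged crop and measure.

```bash
cat > m.py <<'E'
from h import *
D=np.load("top0.npz"); im,d=D["im"],D["d"]; c=cloud("top",d)
cr=[]
for (u,v) in((187,267),(278,226),(273,313)):
    w=c[v-25:v+25,u-25:u+25].reshape(-1,3); g=im[v-25:v+25,u-25:u+25]
    s=w[(w[:,2]>43)&(w[:,2]<65)]
    vv,uu=np.where((c[v-25:v+25,u-25:u+25,2]>43)&(c[v-25:v+25,u-25:u+25,2]<65))
    # rim: min enclosing circle in the world at z=53
    pts=np.array([onplane("top",a+u-25,b+v-25,53)[:2] for a,b in zip(uu,vv)],np.float32)
    (x,y),R=cv2.minEnclosingCircle(pts)
    print((u,v),"ztop",np.median(s[:,2]).round(1),"mean",pts.mean(0).round(1),"circ",round(x,1),round(y,1),round(R,1),"rim px",len(uu))
    k=cv2.resize(g,(260,260),interpolation=cv2.INTER_CUBIC).astype(float); cr.append(np.clip(k*170/k.mean(),0,255).astype(np.uint8))
save(np.hstack(cr),"pics/crop1.png")
# carrier
b=(c[...,2]>70)&(c[...,2]<110)&(c[...,0]>450)&(c[...,0]<650)&(c[...,1]<-150)&(c[...,1]>-330)
vv,uu=np.where(b); pts=np.array([onplane("top",a,e,95)[:2] for a,e in zip(uu,vv)],np.float32)
print("handle",cv2.minAreaRect(pts),np.median(c[b][:,2]))
b=(c[...,2]>4)&(c[...,2]<14)&(c[...,0]>400)&(c[...,0]<680)&(c[...,1]<-130)&(c[...,1]>-360)
b=cv2.morphologyEx(b.astype(np.uint8),cv2.MORPH_OPEN,np.ones((3,3),np.uint8))
vv,uu=np.where(b); pts=np.array([onplane("top",a,e,8)[:2] for a,e in zip(uu,vv)],np.float32)
print("plate",cv2.minAreaRect(pts))
w=c[205:228,465:495]; s=w[(w[...,2]>38)&(w[...,2]<60)]; print("pin tip",s.mean(0),len(s))
for z in (8,48): print(z,onplane("top",473,217,8),onplane("top",481,214,48))
E
python3 m.py
```

```text
(187, 267) ztop 53.0 mean [526.5 206.2] circ 526.5 206.1 20.7 rim px 391
(278, 226) ztop 52.9 mean [595.3  57.2] circ 594.9 57.6 20.5 rim px 442
(273, 313) ztop 53.3 mean [451.9  65.6] circ 452.2 65.5 19.9 rim px 480
handle ((532.8624877929688, -236.21139526367188), (16.901933670043945, 77.17464447021484), 62.6460075378418) 93.87716828940107Traceback (most recent call last):
  File "m.py", line 20, in <module>
    vv,uu=np.where(b); pts=np.array([onplane("top",a,e,8)[:2] for a,e in zip(uu,vv)],np.float32)
                                     ~~~~~~~^^^^^^^^^^^^^
  File "h.py", line 9, in onplane
    f,cx,cy,R,t=cal(n); d=R.T@np.array([(u-cx)/f,(v-cy)/f,1]); o=-R.T@t; return o+d*(z-o[2])/d[2]
                ~~~^^^
  File "h.py", line 4, in cal
    c=r.get_calibration(n); f=240/np.tan(np.radians(c["fov_y"])/2); return f,c["cx"],c["cy"],np.array(c["R"]),np.array(c["t"])
ValueError: time passes only in moves, steps and waits
```

View pics/crop1.png

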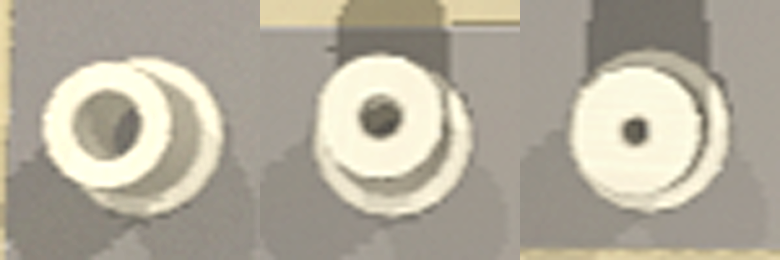

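The crop settles it: the left bushing at (187,267) has the clearly widest bore (about 21/40 of the tube). The one at (278,226) is mid and (273,313) is narrow. The wide one is at (526.5, 206). Next, refine the pin position.

```bash
sed -i 's/^def cal(n)/from functools import lru_cache\n@lru_cache\ndef cal(n)/' h.py; python3 m.py | tail -6
python3 - <<'E'
from h import *
D=np.load("top0.npz"); im=D["im"]
save(cv2.resize(im[185:235,450:510],(720,600),interpolation=cv2.INTER_CUBIC),"pics/pin.png")
from scipy.spatial.transform import Rotation as R
s=r.sense(); print(s["clock"],R.from_quat(s["eef_rot"],scalar_first=True).as_matrix().round(3))
E
```

```text
(273, 313) ztop 53.3 mean [451.9  65.6] circ 452.2 65.5 19.9 rim px 480
handle ((532.8624877929688, -236.21139526367188), (16.901933670043945, 77.17464447021484), 62.6460075378418) 93.87716828940107
plate ((533.2928466796875, -238.478271484375), (80.07733154296875, 229.58389282226562), 62.586524963378906)
pin tip [ 607.95442607 -276.63443584   45.16300566] 78
8 [ 611.90614359 -272.49947041    8.        ] [ 609.88694159 -274.4303738    48.        ]
48 [ 611.90614359 -272.49947041    8.        ] [ 609.88694159 -274.4303738    48.        ]
0.8 [[-0.948  0.319 -0.   ]
 [ 0.319  0.948 -0.   ]
 [ 0.    -0.    -1.   ]]
```

View pics/pin.png

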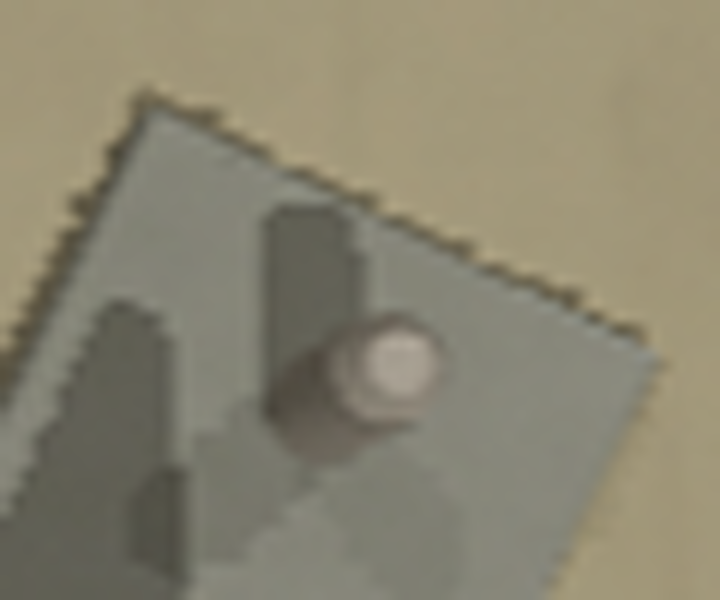

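The tip is at about (482.9, 214.5), which gives a pin at (609, -277.5). That agrees with the plate-derived (608.8, -277.6). I'll move above the wide bushing with the tool's y along the carrier's y.

Emit:
{"op": "apply_moves", "data": {"moves": "0 0 0 0 0 0.077 8.5;0 0 0 0 0 0.077 8.5;-2.93 -1.2 0 0 0 0 8.5;-2.93 -1.2 0 0 0 0 8.5;-2.93 -1.2 0 0 0 0 8.5;-2.93 -1.2 0 0 0 0 8.5;-2.93 -1.2 0 0 0 0 8.5;-2.93 -1.2 0 0 0 0 8.5;-2.93 -1.2 0 0 0 0 8.5;-2.93 -1.2 0 0 0 0 8.5;-2.93 -1.2 0.5 0 0 0 8.5;-2.93 -1.2 0.5 0 0 0 8.5;-2.93 -1.2 1 0 0 0 8.5;-2.93 -1.2 1 0 0 0 8.5;-2.93 -1.2 1 0 0 0 8.5;-2.93 -1.2 1 0 0 0 8.5;-2.93 -1.2 1 0 0 0 8.5;-2.93 -1.2 1 0 0 0 8.5;0 0 0 0 0 0 8.5;0 0 0 0 0 0 8.5"}}

```text
clock: 2.8
eef_pos: [527.1, 205.6, 179.8]
eef_rot: [-0.0, 0.238, 0.971, -0.0]
contact_force: [-0.5, -0.8, -0.5]
finger_gap: 85.2
grip_force: 0.0
```

```bash
cat > go.py <<'E'
from h import *
import sys
from scipy.spatial.transform import Rotation as R
s=r.sense(); M=R.from_quat(s["eef_rot"],scalar_first=True).as_matrix()
print("t",round(s["clock"],2),"pos",s["eef_pos"].round(1),"yaw_y",np.degrees(np.arctan2(M[1,1],M[0,1])).round(2),"tilt",np.degrees(np.arccos(-M[2,2])).round(2),"gap",s["finger_gap"],"F",s["contact_force"].round(1))
if len(sys.argv)>3: print("tool cm",(M.T@(np.array(list(map(float,sys.argv[1:4])))-s["eef_pos"])/10).round(2))
E
python3 go.py 526.5 206.2 43
```

```text
t 2.8 pos [527.1 205.6 179.8] yaw_y 62.47 tilt 0.04 gap 85.24816426032915 F [-0.5 -0.8 -0.5]
tool cm [ 0.07  0.03 13.68]
```

Emit:
{"op": "apply_moves", "data": {"moves": "0.07 0.03 2.5 0 0 0 8.5;0 0 3 0 0 0 8.5;0 0 3 0 0 0 8.5;0 0 2 0 0 0 8.5;0 0 1.5 0 0 0 8.5;0 0 1 0 0 0 8.5;0 0 0.7 0 0 0 8.5;0 0 0 0 0 0 8.5;0 0 0 0 0 0 6;0 0 0 0 0 0 5;0 0 0 0 0 0 4.5;0 0 0 0 0 0 4.2;0 0 0 0 0 0 3.9;0 0 0 0 0 0 3.5;0 0 0 0 0 0 3.5;0 0 0 0 0 0 3.5;0 0 0 0 0 0 3.5", "newtons": 30}}

```text
clock: 4.5
eef_pos: [527.0, 206.7, 43.5]
eef_rot: [0.0, 0.237, 0.971, 0.0]
contact_force: [-0.5, -0.5, 5.7]
finger_gap: 37.2
grip_force: 29.9
```

Emit:
{"op": "apply_moves", "data": {"moves": "0 0 -0.5 0 0 0 3.5;0 0 -1 0 0 0 3.5;0 0 -2 0 0 0 3.5;0 0 -2.5 0 0 0 3.5;0 0 -2.5 0 0 0 3.5;0 0 -2.5 0 0 0 3.5;0 0 -2 0 0 0 3.5;0 0 0 0 0 0 3.5"}}

```text
clock: 5.3
eef_pos: [528.2, 207.1, 176.3]
eef_rot: [0.002, 0.237, 0.971, 0.002]
contact_force: [-0.7, -0.1, -0.5]
finger_gap: 37.2
grip_force: 30.5
```

```bash
python3 go.py 609 -277.5 160
```

```text
t 5.3 pos [528.2 207.1 176.3] yaw_y 62.57 tilt 0.3 gap 37.15623564001211 F [-0.7 -0.1 -0.5]
tool cm [-29.49 -39.29   1.58]
```

Emit:
{"op": "apply_moves", "data": {"moves": "-0.6 -0.8 0 0 0 0 3.5;-1.3 -1.7 0 0 0 0 3.5;-1.84 -2.46 0 0 0 0 3.5;-1.84 -2.46 0 0 0 0 3.5;-1.84 -2.46 0 0 0 0 3.5;-1.84 -2.46 0 0 0 0 3.5;-1.84 -2.46 0 0 0 0 3.5;-1.84 -2.46 0 0 0 0 3.5;-1.84 -2.46 0 0 0 0 3.5;-1.84 -2.46 0 0 0 0 3.5;-1.84 -2.46 0 0 0 0 3.5;-1.84 -2.46 0 0 0 0 3.5;-1.84 -2.46 0 0 0 0 3.5;-1.84 -2.46 0 0 0 0 3.5;-1.84 -2.46 0 0 0 0 3.5;-1.84 -2.46 0 0 0 0 3.5;-1.2 -1.6 0 0 0 0 3.5;-0.6 -0.8 0 0 0 0 3.5;0 0 0 0 0 0 3.5;0 0 0 0 0 0 3.5"}}

```text
clock: 7.3
eef_pos: [606.3, -277.4, 172.4]
eef_rot: [-0.001, 0.237, 0.971, 0.0]
contact_force: [0.1, 0.1, -0.8]
finger_gap: 37.2
grip_force: 30.5
```

```bash
python3 go.py 609 -277.5 100
python3 - <<'E'
from h import *
im,d=r.read_camera("scene"); c=cloud("scene",d); save(cv2.resize(im[200:400,330:530],(600,600),interpolation=cv2.INTER_CUBIC),"pics/s2.png")
f,cx,cy,R,t=cal("scene")
print("carrier now",[(k,(o["point"][1]*640,o["point"][0]*480),o["confidence"]) for k in("pin_foot","bushing_wide") for o in r.spot_point("scene",k)[:2]])
for P in ((609,-277.5,48),(609,-277.5,8)):
    p=R@np.array(P)+t; print(P,p[:2]/p[2]*f+[cx,cy])
E
```

```text
t 7.3 pos [ 606.3 -277.4  172.4] yaw_y 62.57 tilt 0.08 gap 37.22252002962586 F [ 0.1  0.1 -0.8]
tool cm [-0.25  0.11  7.24]
carrier now [('pin_foot', (452.672, 309.312), 0.79), ('bushing_wide', (468.60799999999995, 271.104), 0.75)]
(609, -277.5, 48) [457.60206252 299.13098703]
(609, -277.5, 8) [454.04787821 310.60687714]
```

View pics/s2.png

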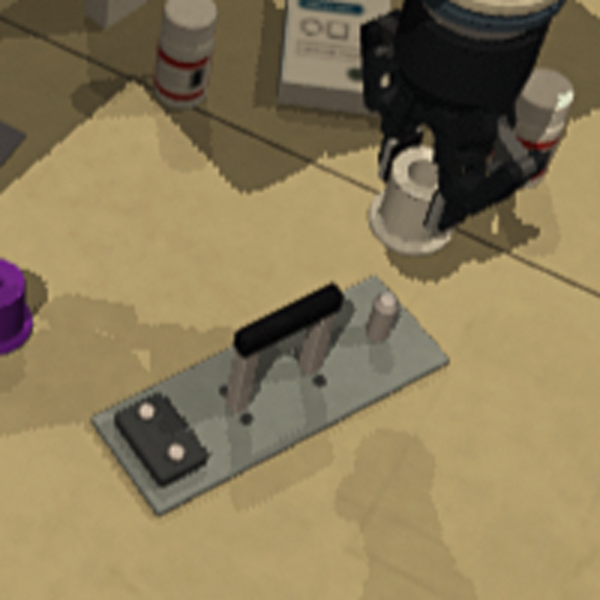

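The bushing hangs upright in the gripper at crop (415,205), and the pin tip is below at crop (385,298). Correct sideways and descend to just above the tip.

Emit:
{"op": "apply_moves", "data": {"moves": "-0.25 0.11 0.7 0 0 0 3.5;0 0 1.5 0 0 0 3.5;0 0 2 0 0 0 3.5;0 0 2 0 0 0 3.5;0 0 1.2 0 0 0 3.5;0 0 0.4 0 0 0 3.5;0 0 0 0 0 0 3.5;0 0 0 0 0 0 3.5;0 0 0 0 0 0 3.5"}}

```text
clock: 8.35
eef_pos: [610.1, -278.8, 96.0]
eef_rot: [0.001, 0.237, 0.971, -0.0]
contact_force: [0.5, -0.7, -0.7]
finger_gap: 37.1
grip_force: 30.5
```

```bash
python3 go.py 609 -277.5 48.5
python3 - <<'E'
from h import *
im,d=r.read_camera("scene"); c=cloud("scene",d); save(cv2.resize(im[250:350,400:500],(600,600),interpolation=cv2.INTER_CUBIC),"pics/s3.png")
E
```

```text
t 8.35 pos [ 610.1 -278.8   96. ] yaw_y 62.57 tilt 0.09 gap 37.14513406026177 F [ 0.5 -0.7 -0.7]
tool cm [0.17 0.06 4.75]
```

View pics/s3.png

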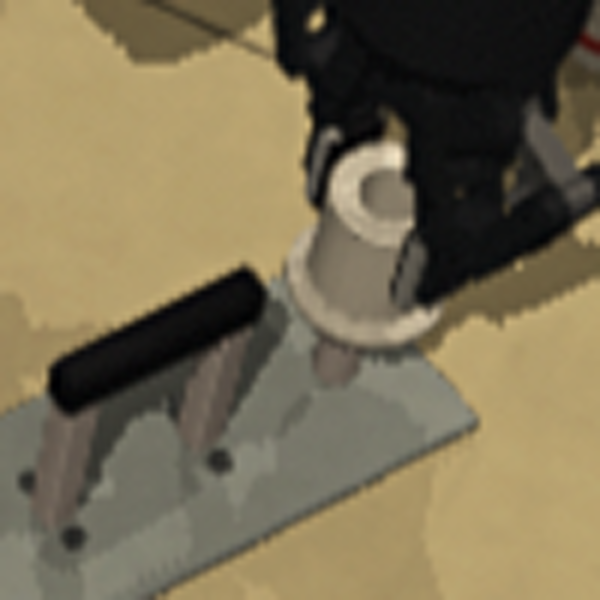

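The bushing (crop (370,240)) hovers over the pin, whose foot shows at crop (335,365). Correct 1.7 mm and start down gently.

Emit:
{"op": "apply_moves", "data": {"moves": "0.14 0.06 0 0 0 0 3.5;0 0 0.3 0 0 0 3.5;0 0 0.3 0 0 0 3.5;0 0 0.3 0 0 0 3.5;0 0 0.3 0 0 0 3.5;0 0 0.2 0 0 0 3.5;0 0 0 0 0 0 3.5"}}

```text
clock: 9.1
eef_pos: [608.4, -277.2, 80.4]
eef_rot: [-0.0, 0.237, 0.971, 0.0]
contact_force: [0.0, -1.1, -0.9]
finger_gap: 37.0
grip_force: 30.5
```

```bash
python3 go.py 609 -277.5 48.5
```

```text
t 9.1 pos [ 608.4 -277.2   80.4] yaw_y 62.57 tilt 0.04 gap 36.952854544045756 F [ 0.  -1.1 -0.9]
tool cm [-0.07  0.01  3.19]
```

The base is now about 8 mm below the pin tip with no resistance, so the bore is over the pin.

Emit:
{"op": "apply_moves", "data": {"moves": "-0.04 0 0.5 0 0 0 3.5;0 0 0.5 0 0 0 3.5;0 0 0.5 0 0 0 3.5;0 0 0.5 0 0 0 3.5;0 0 0.4 0 0 0 3.5;0 0 0.3 0 0 0 3.5;0 0 0.2 0 0 0 3.5;0 0 0 0 0 0 3.5"}}

```text
clock: 9.9
eef_pos: [608.8, -277.5, 51.7]
eef_rot: [-0.0, 0.237, 0.971, 0.0]
contact_force: [-0.8, -0.4, -1.7]
finger_gap: 37.5
grip_force: 30.5
```

Emit:
{"op": "apply_moves", "data": {"moves": "0 0 0.1 0 0 0 3.5;0 0 0.1 0 0 0 3.5;0 0 0.1 0 0 0 3.5;0 0 0 0 0 0 3.5"}}

```text
clock: 10.3
eef_pos: [608.9, -277.5, 48.9]
eef_rot: [-0.0, 0.237, 0.971, 0.0]
contact_force: [0.7, 0.7, -1.4]
finger_gap: 37.1
grip_force: 30.5
```

Emit:
{"op": "apply_moves", "data": {"moves": "0 0 0.05 0 0 0 3.5;0 0 0.05 0 0 0 3.5;0 0 0 0 0 0 3.5"}}

```text
clock: 10.6
eef_pos: [609.0, -277.6, 48.5]
eef_rot: [0.0, 0.237, 0.971, -0.0]
contact_force: [-3.0, 0.8, 5.0]
finger_gap: 37.1
grip_force: 31.1
```

Contact (5 N upward) comes at exactly the expected height, so the flange is home. Release and rise.

Emit:
{"op": "apply_moves", "data": {"moves": "0 0 0 0 0 0 4;0 0 0 0 0 0 4.5;0 0 0 0 0 0 5;0 0 0 0 0 0 6;0 0 0 0 0 0 7;0 0 0 0 0 0 7;0 0 0 0 0 0 7;0 0 -0.5 0 0 0 7;0 0 -1.5 0 0 0 7;0 0 -3 0 0 0 7;0 0 -3 0 0 0 7;0 0 -3 0 0 0 7;0 0 -2 0 0 0 7;0 0 0 0 0 0 7"}}

```text
clock: 12.0
eef_pos: [610.9, -278.4, 182.9]
eef_rot: [0.003, 0.237, 0.971, -0.001]
contact_force: [-0.0, 0.2, 0.6]
finger_gap: 70.0
grip_force: 0.0
```

```bash
python3 go.py 533.3 -238 88
python3 - <<'E'
from h import *
im,d=r.read_camera("scene"); c=cloud("scene",d); save(cv2.resize(im[250:370,350:500],(750,600),interpolation=cv2.INTER_CUBIC),"pics/s4.png")
# bushing top z & handle points
w=c[260:320,425:490].reshape(-1,3); s=w[(abs(w[:,0]-609)<22)&(abs(w[:,1]+277.5)<22)&(w[:,2]>45)&(w[:,2]<70)]
print(len(s),np.percentile(s[:,2],[10,50,90]).round(1))
im,d=r.read_camera("top"); c=cloud("top",d)
b=(c[...,2]>80)&(c[...,2]<105)&(c[...,0]>480)&(c[...,0]<575)&(c[...,1]<-195)&(c[...,1]>-285)
vv,uu=np.where(b)
if len(vv)>20:
    print("handle",cv2.minAreaRect(np.array([onplane("top",a,e,95)[:2] for a,e in zip(uu,vv)],np.float32)))
E
```

```text
t 12.0 pos [ 610.9 -278.4  182.9] yaw_y 62.57 tilt 0.4 gap 69.9920098576813 F [-0.   0.2  0.6]
tool cm [8.82 0.01 9.43]
324 [47.4 56.6 59.9]
handle ((532.5997924804688, -236.76731872558594), (15.989116668701172, 77.1512222290039), 61.9608154296875)
```

View pics/s4.png

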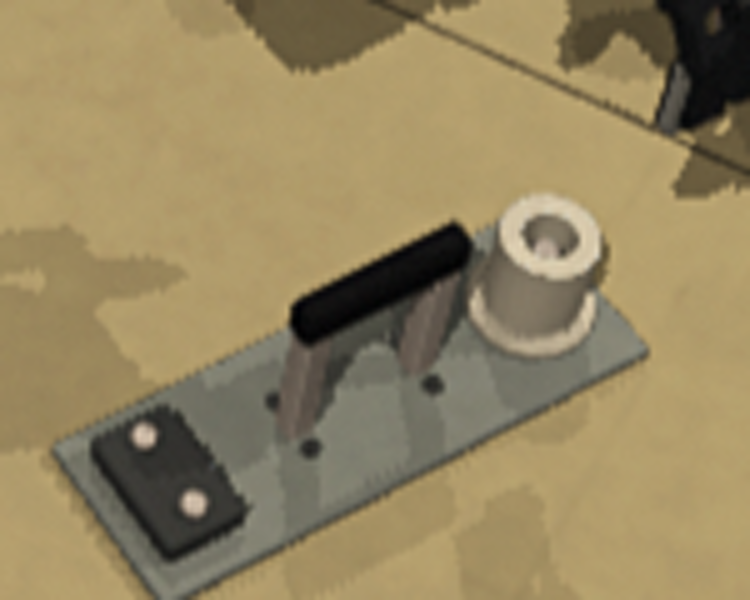

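The bushing sits flat on the plate, with the pin visible in its bore at crop (550,240). Now the handle.

Emit:
{"op": "apply_moves", "data": {"moves": "1 0 0 0 0 0 7;2 0 0 0 0 0 7;2.5 0.02 0 0 0 0 7;2 0 0 0 0 0 7;1 0 0 0 0 0 7;0.3 0 0 0 0 0 7;0 0 1 0 0 0 7;0 0 2 0 0 0 7;0 0 0 0 0 0 7;0 0 0 0 0 0 7"}}

```text
clock: 13.1
eef_pos: [531.1, -236.9, 147.3]
eef_rot: [-0.001, 0.237, 0.971, 0.0]
contact_force: [-0.4, -0.4, -0.0]
finger_gap: 69.9
grip_force: 0.0
```

```bash
python3 go.py 533.1 -237.6 84.5
```

```text
t 13.1 pos [ 531.1 -236.9  147.3] yaw_y 62.56 tilt 0.07 gap 69.90876069963232 F [-0.4 -0.4 -0. ]
tool cm [-0.22  0.03  6.28]
```

Emit:
{"op": "apply_moves", "data": {"moves": "-0.2 0.03 0.8 0 0 0 7;0 0 1.5 0 0 0 7;0 0 1.5 0 0 0 7;0 0 1.3 0 0 0 7;0 0 0.8 0 0 0 7;0 0 0.38 0 0 0 7;0 0 0 0 0 0 6;0 0 0 0 0 0 5;0 0 0 0 0 0 4;0 0 0 0 0 0 3;0 0 0 0 0 0 2.2;0 0 0 0 0 0 1.7;0 0 0 0 0 0 1.3;0 0 0 0 0 0 0.8;0 0 0 0 0 0 0.8;0 0 0 0 0 0 0.8;0 0 0 0 0 0 0.8;0 0 0 0 0 0 0.8", "newtons": 90}}

```text
clock: 14.9
eef_pos: [532.8, -237.7, 85.5]
eef_rot: [0.0, 0.237, 0.971, -0.0]
contact_force: [-1.7, -1.2, 5.1]
finger_gap: 12.4
grip_force: 87.9
```

```bash
python3 go.py 533.1 -237.6 84.5
```

```text
t 14.9 pos [ 532.8 -237.7   85.5] yaw_y 62.57 tilt 0.02 gap 12.449655129626375 F [-1.7 -1.2  5.1]
tool cm [-0.02  0.02  0.1 ]
```

Gripped, with the bar's 14 mm reading about 12.4 mm (the 40 mm tube also read low). Lift smoothly by about 14 cm.

Emit:
{"op": "apply_moves", "data": {"moves": "0 0 -0.2 0 0 0 0.8;0 0 -0.4 0 0 0 0.8;0 0 -0.6 0 0 0 0.8;0 0 -0.9 0 0 0 0.8;0 0 -1.2 0 0 0 0.8;0 0 -1.4 0 0 0 0.8;0 0 -1.5 0 0 0 0.8;0 0 -1.5 0 0 0 0.8;0 0 -1.5 0 0 0 0.8;0 0 -1.4 0 0 0 0.8;0 0 -1.2 0 0 0 0.8;0 0 -0.9 0 0 0 0.8;0 0 -0.6 0 0 0 0.8;0 0 -0.4 0 0 0 0.8;0 0 -0.2 0 0 0 0.8;0 0 0 0 0 0 0.8;0 0 0 0 0 0 0.8;0 0 0 0 0 0 0.8;0 0 0 0 0 0 0.8;0 0 0 0 0 0 0.8"}}

```text
clock: 16.9
eef_pos: [532.8, -237.5, 224.0]
eef_rot: [-0.0, 0.237, 0.971, 0.0]
contact_force: [-1.1, -1.8, -4.8]
finger_gap: 12.6
grip_force: 87.7
```

```bash
python3 go.py
python3 - <<'E'
from h import *
im,d=r.read_camera("scene"); c=cloud("scene",d); save(im[100:420,160:560],"pics/s5.png")
b=(c[...,0]>400)&(c[...,0]<670)&(c[...,1]<-130)&(c[...,1]>-350)&(c[...,2]>130)&(c[...,2]<160)
p=c[b]; z0=np.median(p[:,2]); p=p[abs(p[:,2]-z0)<15]
for _ in range(5):
    A=np.c_[p[:,:2]-[533,-238],np.ones(len(p))]; k=np.linalg.lstsq(A,p[:,2],rcond=None)[0]; e=p[:,2]-A@k; p=p[abs(e)<max(3,1.5*e.std())]
g=np.radians(-27.4); print(len(p),"plate top z",k[2],"slope deg along x,y",np.degrees([k[0]*np.cos(g)+k[1]*np.sin(g),-k[0]*np.sin(g)+k[1]*np.cos(g)]).round(2))
E
```

```text
t 16.9 pos [ 532.8 -237.5  224. ] yaw_y 62.57 tilt 0.02 gap 12.628611222072042 F [-1.1 -1.8 -4.8]
2732 plate top z 146.67429185555028 slope deg along x,y [ 0.11 -0.01]
```

View pics/s5.png

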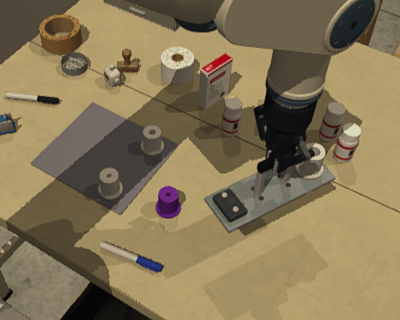

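The carrier is held level (0.1°) with its underside about 139 mm up and the bushing on its pin at (312,157). The other two bushings still stand on the mat at (152,140) and (110,184). Handing in.

```bash
python3 -c "
from plant import r
print(abs(r.sense()['dq']).max()); print(r.sign_off())"
```

```text
0.0031025485004540876
the job is handed in; nothing more can be done
None
```

The job is handed in at about 17 s of the 48 s limit: the wide bushing sits flat on the gauge pin and the carrier is held level and still about 139 mm up by its handle, with the other two bushings still upright on the mat.

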